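# Demagnetise a bearing ball in its carrying tray

## Task

Demagnetise the bearing ball: start the demagnetiser by pressing its round push button fully down and letting it spring back, then take the wooden tray by its handle bar and carry it level, with the ball staying in its pocket, to less than 3 cm above the middle of the square pole plate (touching is fine). Draw it straight up from there slowly, about 5 cm a second, and finish holding the tray level and still, its underside about 15 cm above the plate, without putting it down or letting go. Leave the other things on the bench alone.

Things in the scene. Friction and masses are not known exactly. Their poses are not given: they have to be found in the camera images.
- demagnetiser: Table-top demagnetiser, grey steel box fixed on the left or right of the bench. Origin: on the bench under the middle of its 225 (x) x 170 (y) mm footprint; at zero yaw x points away from the robot. Far part (x -40 to 115 mm): coil housing with the pole plate. Near part (x -110 to -40): lower ledge, 45 mm high, with round push button (+y), pilot lamp (middle), flat rocker switch (-y, not used).
- pole_plate (a point): Centre of the upper face of the pole plate, a bare metal plate 135 (x) x 140 (y) mm with two brass lines across it, 37.5 mm in +x from the demagnetiser's origin, 80 mm above the bench; axes as the demagnetiser's.
- start_button (a joint): Travel of the start button in m: 0 out, 0.006 fully down; it counts as fully down above 0.005. A spring pushes it back; it needs about 5 N to go fully down (1.5 N to begin to move).
- start_button_top (a point): Centre of the top of the start button: round bare-steel cap, 28 mm diameter, in a black 44 mm collar; 72.5 mm in -x and 45 mm in +y from the demagnetiser's origin. When out its face is 67 mm above the bench, 13 mm lower than the pole plate. Pressed straight down. The coil housing's upright wall is 33 mm from it, in the demagnetiser's +x.
- tray: Loose wooden carrying tray, about 220 g without ball. Origin: centre of the underside, x along the handle bar, z up. Slab 160 (x) x 90 (y) x 16 mm; upright cheeks at both x ends (12 mm thick, 60 wide, 102 mm high) hold the handle bar. In the slab's middle a round pocket, 44 mm across, 4 mm deep, holds the loose ball, which rolls over the rim if the tray tips past about 35 degrees or is jerked.
- handle (a point): Middle of the tray's handle bar: a straight rectangular wooden bar along the tray's x, 138 mm long between the cheeks, 14 mm wide (y), 18 mm high, centre 92 mm above the tray's underside, over the ball (42 mm of air from the ball's top to the bar's centre). Nothing stands beside it: it can be gripped across its width from above.
- pocket (a point): Centre of the pocket's floor in the tray, 12 mm above the tray's underside; moves with the tray.
- ball_seat (a point): Where the ball's centre is when it lies in the middle of the pocket: in the tray, 31 mm above its underside.
- ball_center (a point): Centre of the bearing ball: polished steel, 38 mm diameter, 226 g, loose in the pocket, where it can roll about 7 mm to each side.
- drill_stand: Bystander: wooden block 60 x 120 x 35 mm with eight upright drill bits, 110 mm high in all. Origin under its centre. To be left alone.
- chuck_key: Bystander: small steel T-shaped drill chuck key, 99 x 90 mm, lying flat. Origin on the bench under its middle. To be left alone.
- oil_can: Bystander: bare steel oil can, 76 mm diameter, 84 mm high with a brass spout to 138 mm. Origin under its centre. To be left alone.

How it is judged (in metres and radians):
On the way, in this order (a step that is already met when the one before it is completed fails the run):
1. the start button is pressed fully down (value of joint start_button above 0.005 m), for 0.02 s.
2. the start button is let go and has sprung back (value of joint start_button below 0.0012 m), for 0.1 s.
3. the tray with its ball is close over the plate (within 35 mm above it and 35 mm of its middle) (z of tray in the frame of pole_plate below 0.035 m and horizontal distance between tray and pole_plate below 0.035 m and distance between ball_center and ball_seat below 0.018 m), for 0.2 s.
4. the tray is drawn straight up slowly (0.5 s or more from 50 to 110 mm above the plate) (z of tray in the frame of pole_plate between 0.05 and 0.11 m and horizontal distance between tray and pole_plate below 0.05 m), for 0.5 s.
At the end, for the whole second after the job is handed in: The fingers alone hold the tray: underside 120 to 210 mm above the pole plate, centre within 50 mm of the plate's middle, level within 0.14 rad, still (under 0.03 m/s and 0.3 rad/s), ball in its pocket (within 18 mm of its seat), start button out (z of tray in the frame of pole_plate between 0.12 and 0.21 m and horizontal distance between tray and pole_plate below 0.05 m and angle between tray's own z axis and vertical below 0.14 rad and distance between ball_center and ball_seat below 0.018 m and linear speed of tray below 0.03 m/s and angular speed of tray below 0.3 rad/s and contact force between tray and the fingers above 1 N and contact force between tray and demagnetiser below 0.05 N and value of joint start_button below 0.0012 m); the arm keeps its last pose, push and grip.
It fails at once if the ball leaves its pocket (distance between ball_center and ball_seat above 0.022 m).
It fails at once if the tray is tipped far out of level (over 0.45 rad) (angle between tray's own z axis and vertical above 0.45 rad).
It fails at once if a bystander is disturbed (moved over 25 mm) (distance of any of drill_stand, chuck_key, oil_can from where it was at the start of the episode above 0.025 m).
It also fails if it takes over 64 s, if anything falls off the work surface, if the arm or the gripper's body presses on something with over 40 N, if the wrist force passes 120 N, or if a joint passes its speed limit or range.

## Robot

A 7-joint arm with a two-finger parallel gripper is mounted at the origin on the work surface. World frame = base frame: x ahead of the robot, y to its left, z up, the work surface at z = 0. Lengths are in mm, angles in rad, forces in N, time in s.
With the tool pointing down it reaches from about 425 to 825 mm from the base axis. Payload 3.6 kg.
Tool frame: the origin (TCP) lies between the finger pads; the fingertips stand 25 mm ahead of it and the grasp point (between the pads) lies 6 mm ahead of it; y points along the fingers, z is the direction in which the jaws open and shut, and the axes are right-handed (so a half turn about y gives the same grasp; the last joint's range is limited). The gripper opens to 85 mm and grips with 20 to 120 N. Pads are 22 mm wide; open, the fingers measure 114 mm over their backs; the gripper's body (76 mm by 85 mm) begins 54 mm behind the grasp point. The pads swing forward as they close: fully open they stand 13 mm farther back than shut.
Start: joints at [1.242, 0.615, -0.013, 1.423, 0.008, 1.103, -0.04], TCP at [193.217, -620.59, 256.297] pointing down, gripper open.
Joint ranges: [-3.12, 3.12], [-0.3, 2.06], [-1.34, 1.32], [0.26, 2.42], [-1.36, 4.5], [0.01, 1.98], [-2.84, 2.84]. Speed limits (rad/s): [2.79, 2.79, 3.14, 3.14, 3.14, 3.14, 3.14].

## Interface

Orientations are given as a unit quaternion [x, y, z, w].
In Python, from station import robot gives the robot as it stands. The module is installed in compiled form; this text tells all that it offers.
- The arm moves only by the shell command python3 -m pendant 'ROWS' [FORCE]. ROWS is JSON, a list of rows, each a list of 7 numbers: the finger opening in mm, from 0 to 85.4, then the shift along the tool's x, y, z in mm, then the turn, a rotation vector about the tool's x, y, z in rad. In form: [[hand, x, y, z, ax, ay, az], ...]. A call has 1 to 5 rows; each row shifts and turns the commanded pose from where the row before left it, along the tool's axes as they then stand; what a row does not reach is not made up. A row lasts 1/8 s, in which the tool goes at most 62.5 mm and 10.7 degrees, less where a joint would pass 70% of its speed; a pose out of reach is approached as far as the arm can. A call with a gripper value outside its range is refused whole. The fingers move at their own pace and stop on an object; FORCE is the grip in N (left out, the last holds). Time passes only in rows, so rows that do not move let the fingers close. It gives the time, the measured TCP pose, the force and the opening at its end, in the units of the state.
- robot.get_state(): the state, without advancing time (a new reading comes with each control period).
- robot.get_image(name): name is "scene" or "top" or "wrist"; returns a dict with "img" (480x640x3 uint8, blue, green, red), "depth" (480x640 float32, mm along the optical axis (not along the pixel's ray), 0 where there is no reading), "fov_y" (degrees; the focal length in pixels is half the picture's height over the tangent of half this angle, whatever the lens; pixels are square), "cx", "cy" (the principal point, pixels), "rvec" (rotation vector, rad) and "tvec" (3), from world to camera coordinates, as OpenCV has them. Camera axes: x right, y down, z forward; pixel columns grow to the right and rows downward; lengths in mm; the calibration is good to about 2 mm. A picture is of the moment at which its call begins.
- robot.close_job(): hands the job in, once; it reports no verdict.
The state is a dict: "time_s": time; "joints": joint angles; "qd": joint speeds; "tau": joint torques, N m; "tool_pos": TCP position; "eef_rot": TCP orientation; "wrist_force": force on the tool from outside, world axes, zero at the start; "wrist_torque": the same for the moment, N m; "width": finger opening in mm.
Only numpy, scipy, OpenCV 4.12 (cv2) and the standard library are available. Lean on these libraries where they do the work, as an engineer would, in place of code of your own. Each camera call takes 0.05 s, during which the arm holds its last target.

## Working session

There is one attempt and no reset: what is moved stays moved. The work goes in short steps, Python scripts to look and compute and a shell command to move; the robot and the scene stay as the last step left them, time stands still between calls to the robot, and variables do not carry over. Pictures are saved under pics/ and viewed, and the job is handed in when it is done.

```bash
mkdir -p pics; cat > h.py <<'E'
import numpy as np, cv2
from station import robot
from scipy.spatial.transform import Rotation as R
def cam(n):
    d=robot.get_image(n); d['f']=240/np.tan(np.radians(d['fov_y'])/2)
    d['R']=cv2.Rodrigues(np.array(d['rvec'],float))[0]; d['t']=np.array(d['tvec'],float).ravel(); return d
def ray(d,u,v,z):
    c=-d['R'].T@d['t']; r=d['R'].T@np.array([(u-d['cx'])/d['f'],(v-d['cy'])/d['f'],1]); return c+r*(z-c[2])/r[2]
def pts(d):
    v,u=np.mgrid[:480,:640]; D=d['depth']
    P=np.stack([(u-d['cx'])/d['f']*D,(v-d['cy'])/d['f']*D,D],-1)
    return (P-d['t'])@d['R']
E
python3 - <<'E'
from h import *
s=robot.get_state(); print(s)
print(R.from_quat(s['eef_rot']).as_matrix().round(3))
for n in ['scene','top','wrist']:
    d=cam(n); cv2.imwrite(f'pics/{n}0.png',d['img']); print(n,d['fov_y'],(-d['R'].T@d['t']).round(), (d['depth']>0).mean())
E
```

```text
{'time_s': 0.0, 'joints': array([ 1.24249463,  0.61595894, -0.01261575,  1.42492201,  0.00812233,
        1.10336738, -0.04038818]), 'qd': array([-0.00266004, -0.00119768,  0.00025697, -0.00035386,  0.00079748,
       -0.00119363,  0.00028335]), 'tau': array([ 1.41965197e-04, -4.69212770e+01,  2.59306608e-01, -1.71031469e+01,
        9.91372479e-03,  9.68177832e-03, -5.41795302e-06]), 'tool_pos': array([ 193.00231551, -619.95102895,  255.10461297]), 'eef_rot': array([-0.10648801,  0.69997322, -0.69815874,  0.10617042]), 'wrist_force': array([-1.10554988,  0.29809306,  0.50412943]), 'wrist_torque': array([-0.01624056,  0.00502222, -0.03718965]), 'width': 85.27720120490305}
[[-0.955 -0.001  0.297]
 [-0.297  0.002 -0.955]
 [ 0.    -1.    -0.003]]
scene 42.6439199566964 [1410.  228. 1377.] 0.9961295572916666
top 48.85281895428529 [ 449.   -7. 1355.] 0.9960091145833333
wrist 59.2828456425537 [ 267. -596.  372.] 0.9961458333333333
```

View pics/top0.png

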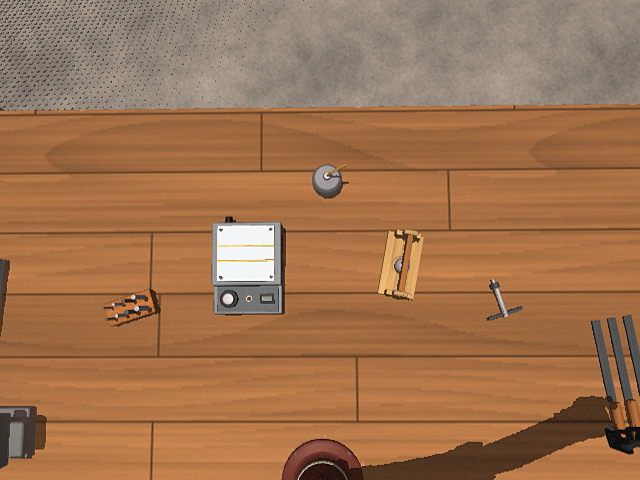

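View pics/scene0.png

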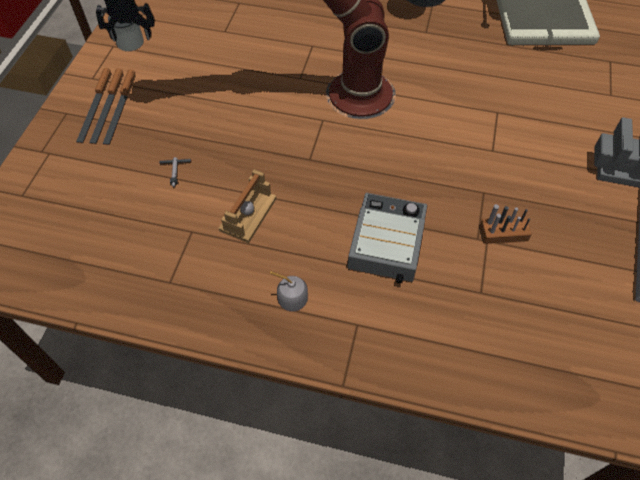

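```bash
python3 - <<'E'
from h import *
s=robot.get_state()
for n in ['scene','top']:
    d=cam(n)
    for p in [(0,0,0),s['tool_pos']]:
        print(n,cv2.projectPoints(np.array([p],float),np.array(d['rvec'],float),d['t'],np.array([[d['f'],0,d['cx']],[0,d['f'],d['cy']],[0,0,1]]),None)[0].ravel().round(1))
    print(d['R'].round(3),d['cx'],d['cy'])
    P=pts(d); 
    if n=='top':
        for u,v in [(200,400),(500,250),(247,253),(229,299),(265,298),(404,265),(399,265),(388,270),(327,185)]: print(u,v,P[v,u].round(1))
        cv2.imwrite('pics/topz.png',cv2.resize(d['img'][150:350,190:450],None,fx=3,fy=3,interpolation=cv2.INTER_CUBIC))
E
```

```text
scene [359.5  92.9]
scene [129.7  34.9]
[[-0.239  0.971 -0.   ]
 [ 0.813  0.2   -0.547]
 [-0.531 -0.131 -0.837]] 322.2564188397608 232.0460142346745
top [321.1 479.2]
top [630.6 423.2]
[[-0.004 -1.    -0.017]
 [-0.994  0.006 -0.106]
 [ 0.106  0.017 -0.994]] 313.42633791105374 239.2046828833135
200 400 [190.7 301.7   3.4]
500 250 [ 562.6 -459.     5. ]
247 253 [552.5 176.2  80.2]
229 299 [441.8 220.8  67.6]
265 298 [443.8 134.4  57.5]
404 265 [ 449.4   -6.7 1354.9]
399 265 [ 523.1 -194.9   51.1]
388 270 [ 512.7 -172.1   15.1]
327 185 [721.5 -19.   66.4]
```

View pics/topz.png

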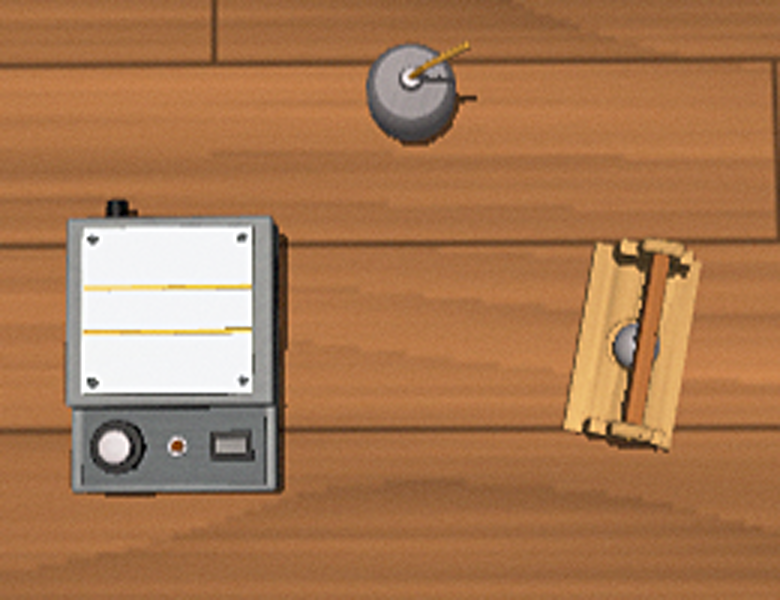

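View pics/wrist0.png

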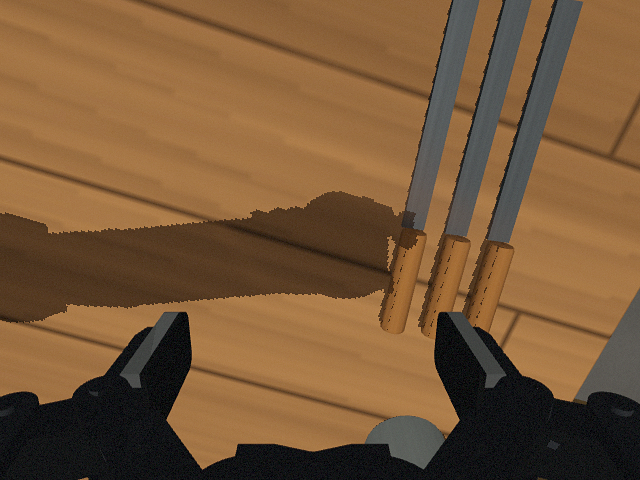

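```bash
python3 - <<'E'
from h import *
d=cam('top'); hsv=cv2.cvtColor(d['img'],cv2.COLOR_BGR2HSV)
def big(m,x0,y0,x1,y1):
    k=np.zeros_like(m); k[y0:y1,x0:x1]=m[y0:y1,x0:x1]
    c=max(cv2.findContours(k,cv2.RETR_EXTERNAL,cv2.CHAIN_APPROX_NONE)[0],key=cv2.contourArea); return c
w=cv2.inRange(hsv,(0,0,170),(180,60,255))
c=big(w,205,215,290,287); r=cv2.minAreaRect(c); b=cv2.boxPoints(r); print('plate',r)
Q=np.array([ray(d,*p,80) for p in b]); print(Q.round(1),Q.mean(0).round(1),np.linalg.norm(np.diff(Q,axis=0),axis=1))
e=Q[2]-Q[1]; print('edge angs',[np.degrees(np.arctan2(*(Q[i+1]-Q[i])[[1,0]])).round(2) for i in range(3)])
c=big(w,215,288,242,310); (u,v),rr=cv2.minEnclosingCircle(c); print('btn',u,v,rr,ray(d,u,v,67).round(1), rr*2/d['f']*1290)
print(hsv[265,404],hsv[240,412],hsv[285,417])
m=cv2.inRange(hsv,(0,130,60),(12,255,200))
c=big(m,378,225,428,305); r=cv2.minAreaRect(c); b=cv2.boxPoints(r); print('bar',r)
Q=np.array([ray(d,*p,101) for p in b]); print(Q.round(1),Q.mean(0).round(1),np.linalg.norm(np.diff(Q,axis=0),axis=1))
print('angs',[np.degrees(np.arctan2(*(Q[i+1]-Q[i])[[1,0]])).round(2) for i in range(3)])
P=pts(d)
sel=(P[...,2]>10)&(P[...,2]<22)&(abs(P[...,0]-520)<120)&(abs(P[...,1]+190)<110)
q=P[sel][:,:2].astype(np.float32); print('slab',len(q),cv2.minAreaRect(q))
d2=cam('scene'); P=pts(d2)
sel=(P[...,2]>70)&(P[...,2]<95)&(abs(P[...,0]-550)<120)&(abs(P[...,1]-175)<110)
q=P[sel][:,:2].astype(np.float32);print('housing',cv2.minAreaRect(q), P[sel][:,2].mean())
sel=(P[...,2]>95)&(P[...,2]<112)&(abs(P[...,0]-520)<120)&(abs(P[...,1]+190)<110)
q=P[sel];print('bar top',len(q),cv2.minAreaRect(q[:,:2].astype(np.float32)), q[:,2].max())
cv2.imwrite('pics/scz.png',cv2.resize(d2['img'][160:300,200:440],None,fx=3,fy=3,interpolation=cv2.INTER_CUBIC))
E
```

```text
plate ((245.0, 242.0), (55.99999237060547, 33.99999237060547), -0.0)
[[538.3 249.   80. ]
 [621.5 250.3  80. ]
 [620.6 113.4  80. ]
 [537.6 113.1  80. ]] [579.5 181.4  80. ] [ 83.16103117 136.92216744  82.99155402]
edge angs [np.float64(0.87), np.float64(-90.37), np.float64(-179.77)]
btn 227.5 298.5 5.147915363311768 [443.  224.6  67. ] 25.134141526292336
[ 13 175 198] [ 11 176 148] [ 14 156 178]
bar ((420.0, 226.0), (2.0, 2.0), 90.0)
[[ 615.5 -237.3  101. ]
 [ 615.5 -242.1  101. ]
 [ 610.7 -242.   101. ]
 [ 610.7 -237.2  101. ]] [ 613.1 -239.6  101. ] [4.75374789 4.8093581  4.75184163]
angs [np.float64(-90.37), np.float64(178.53), np.float64(89.63)]
slab 1516 ((505.063232421875, -191.49859619140625), (107.1544189453125, 205.6533660888672), 79.35707092285156)
housing ((539.7889404296875, 185.75421142578125), (196.78587341308594, 169.15545654296875), 0.3500945270061493) 78.52718846617935
bar top 348 ((531.102783203125, -198.68438720703125), (36.4163818359375, 163.08766174316406), 79.8421630859375) 109.975964372311
```

View pics/scz.png

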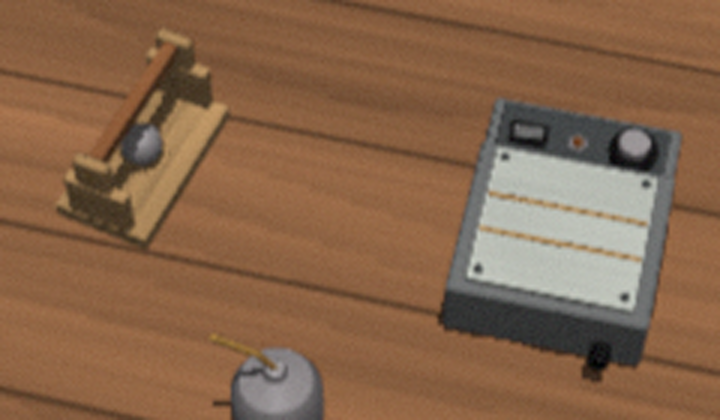

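```bash
python3 - <<'E'
from h import *
d=cam('top'); hsv=cv2.cvtColor(d['img'],cv2.COLOR_BGR2HSV); P=pts(d)
w=cv2.inRange(hsv,(0,0,170),(180,60,255)); k=np.zeros_like(w); k[215:284,205:290]=w[215:284,205:290]
k=cv2.morphologyEx(k,cv2.MORPH_CLOSE,np.ones((5,5)))
c=max(cv2.findContours(k,cv2.RETR_EXTERNAL,cv2.CHAIN_APPROX_NONE)[0],key=cv2.contourArea)
Q=np.array([ray(d,*p,80)[:2] for p in c[:,0]],np.float32); print('plate',cv2.minAreaRect(Q))
for lo,hi in [(88,108)]:
    sel=(P[...,2]>lo)&(P[...,2]<hi)&(abs(P[...,0]-520)<70)&(abs(P[...,1]+190)<60)
    q=P[sel]; print(len(q),cv2.minAreaRect(q[:,:2].astype(np.float32)),q[:,2].mean())
    print(cv2.fitLine(q[:,:2].astype(np.float32),cv2.DIST_HUBER,0,.01,.01).ravel(), q.mean(0))
v=hsv[255:275,390:420]; print(hsv[265,392:416].tolist())
E
```

```text
plate ((553.5557861328125, 181.5541534423828), (136.33328247070312, 136.8592529296875), 0.22516633570194244)
417 ((520.67919921875, -197.3925323486328), (32.35470199584961, 142.2305450439453), 82.74852752685547) 100.39098733512233
[ 9.7940600e-01 -2.0190075e-01  5.1900775e+02 -2.0108710e+02] [ 515.24669656 -200.38829379  100.39098734]
[[17, 138, 200], [16, 141, 243], [14, 82, 62], [174, 11, 111], [0, 16, 128], [7, 15, 150], [0, 16, 159], [0, 15, 170], [11, 11, 194], [163, 9, 207], [13, 255, 59], [13, 180, 180], [13, 174, 196], [13, 175, 185], [12, 170, 189], [13, 185, 189], [15, 97, 103], [113, 20, 116], [17, 149, 227], [16, 136, 223], [17, 137, 219], [16, 138, 216], [16, 137, 219], [17, 140, 223]]
```

```bash
python3 -m pendant '[[0,0,0,0,0,0.151,0],[0,0,0,0,0,0.151,0],[0,-40,0,-40,0,0,0],[0,-40,0,-40,0,0,0],[0,-40,0,-40,0,0,0]]' 40
```

```text
time_s: 1.02
tool_pos: [314.5, -499.4, 256.5]
eef_rot: [-0.0, -0.707, 0.707, -0.0]
wrist_force: [0.0, -0.2, 0.5]
width: -0.2
```

```bash
python3 -m pendant '[[0,-40,0,-45,0,0,0],[0,-40,0,-45,0,0,0],[0,-40,0,-45,0,0,0],[0,-40,0,-45,0,0,0],[0,-30,0,-50,0,0,0]]'; python3 - <<'E'
from h import *
d=cam('wrist'); cv2.imwrite('pics/w1.png',d['img'])
E
```

```text
time_s: 1.65
tool_pos: [505.0, -269.1, 256.5]
eef_rot: [-0.0, -0.707, 0.707, -0.001]
wrist_force: [0.5, 0.1, 0.4]
width: -0.0
```

View pics/w1.png

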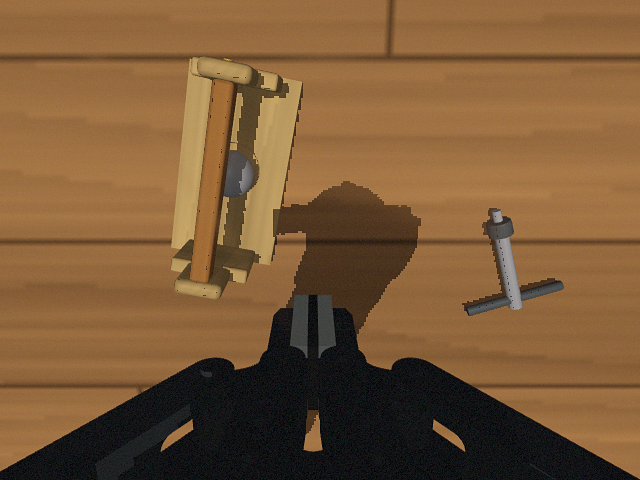

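```bash
python3 - <<'E'
from h import *
d=cam('wrist'); P=pts(d); hsv=cv2.cvtColor(d['img'],cv2.COLOR_BGR2HSV)
print(hsv[180,213],hsv[180,190],P[180,213].round(1))
sel=(P[...,2]>95)&(P[...,2]<107); sel[:80]=0; sel[:,300:]=0; sel=sel.astype(np.uint8)
m=cv2.inRange(hsv,(0,160,60),(15,255,255))//255
for M in (sel,m*sel):
    M=M.copy(); M[95:265]=M[95:265]; 
    c=max(cv2.findContours(M,cv2.RETR_EXTERNAL,cv2.CHAIN_APPROX_NONE)[0],key=cv2.contourArea)
    Q=np.array([ray(d,*p,101)[:2] for p in c[:,0]],np.float32); r=cv2.minAreaRect(Q); print(len(c),r, cv2.boundingRect(c))
for v in range(100,270,40):
    u=np.where(m[v]*sel[v])[0]; print(v,u.min(),u.max(),ray(d,(u.min()+u.max())/2,v,101).round(1))
for p in [(222,82),(202,282),(187,58),(302,82),(270,264),(172,248)]: print(p, ray(d,*p,101).round(), ray(d,*p,16).round())
E
```

```text
[ 19 119 199] [ 16 144 167] [ 524.4 -169.4   15.7]
582 ((527.8299560546875, -200.88491821289062), (33.56312561035156, 155.47862243652344), 79.00907897949219) (192, 80, 85, 226)
458 ((528.9630126953125, -201.19818115234375), (14.138739585876465, 135.5620880126953), 78.96234893798828) (207, 88, 51, 202)
100 235 256 [ 589.3 -212.9  101. ]
140 229 250 [ 565.1 -208.4  101. ]
180 223 243 [ 539.5 -203.2  101. ]
220 217 235 [ 512.4 -197.4  101. ]
260 211 231 [ 483.8 -192.6  101. ]
(222, 82) [ 600. -199.  101.] [ 603. -181.   16.]
(202, 282) [ 467. -178.  101.] [ 430. -154.   16.]
(187, 58) [ 613. -179.  101.] [ 621. -154.   16.]
(302, 82) [ 600. -248.  101.] [ 604. -245.   16.]
(270, 264) [ 481. -226.  101.] [ 449. -217.   16.]
(172, 248) [ 492. -159.  101.] [ 462. -129.   16.]
```

```bash
python3 -m pendant '[[0,-5,0,-60,0,0,0],[0,0,0,-60,0,0,0],[0,0,0,-60,0,0,0],[0,0,0,-60,0,0,0],[0,20,0,-60,0,0,0]]'
```

```text
time_s: 2.38
tool_pos: [489.4, 30.8, 256.6]
eef_rot: [0.001, 0.707, -0.707, 0.001]
wrist_force: [0.5, 1.2, 0.9]
width: 0.3
```

```bash
python3 -m pendant '[[0,10,0,-50,0,0,0],[0,10,20,-50,0,0,0],[0,15,40,-50,0,0,0],[0,10,40,-46,0,0,0],[0,0,31,0,0,0,0]]';  python3 -m pendant '[[0,0,0,0,0,0,0],[0,0,0,0,0,0,0]]'; python3 - <<'E'
from h import *
d=cam('wrist'); cv2.imwrite('pics/w2.png',d['img']); print(robot.get_state()['tool_pos'])
d=cam('top'); cv2.imwrite('pics/t2.png',cv2.resize(d['img'][200:350,150:350],None,fx=4,fy=4))
E
```

```text
time_s: 3.0
tool_pos: [442.7, 227.2, 126.2]
eef_rot: [-0.003, 0.708, -0.706, 0.003]
wrist_force: [0.7, -0.6, 0.7]
width: -0.0
time_s: 3.25
tool_pos: [445.5, 221.6, 128.4]
eef_rot: [0.001, 0.707, -0.707, 0.0]
wrist_force: [0.4, 0.0, -0.1]
width: 0.2
[445.70994251 221.68158784 128.75758013]
```

View pics/w2.png

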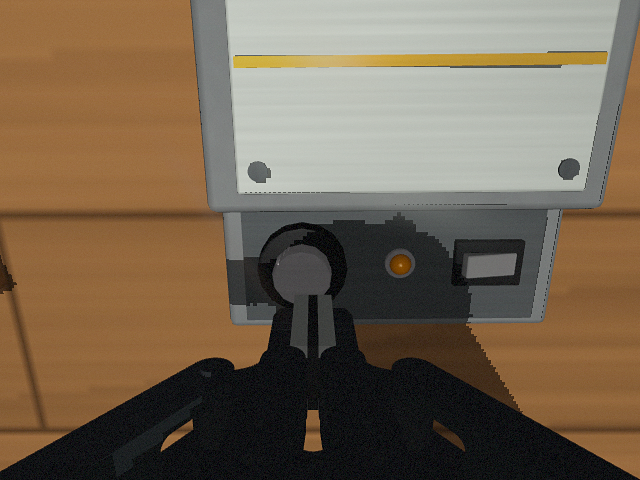

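View pics/t2.png

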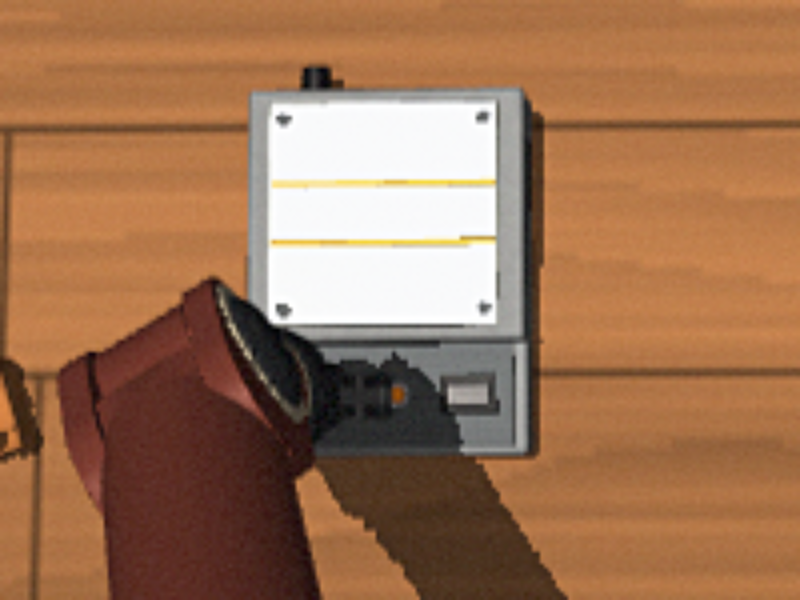

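```bash
python3 -m pendant '[[0,2,0,-4,0,0,0],[0,0,15,0,0,0,0],[0,0,13,0,0,0,0],[0,0,5,0,0,0,0],[0,0,0,0,0,0,0]]'; python3 -m pendant '[[0,0,3,0,0,0,0],[0,0,0,0,0,0,0]]';
```

```text
time_s: 3.98
tool_pos: [442.0, 225.9, 93.6]
eef_rot: [0.0, -0.707, 0.707, 0.001]
wrist_force: [0.2, -0.2, 1.1]
width: -0.0
time_s: 4.22
tool_pos: [442.6, 226.3, 91.6]
eef_rot: [0.0, 0.707, -0.707, 0.0]
wrist_force: [-0.1, -0.0, 1.5]
width: 0.1
```

```bash
python3 -m pendant '[[0,0,3,0,0,0,0],[0,0,0,0,0,0,0]]'; python3 -m pendant '[[0,0,3,0,0,0,0],[0,0,0,0,0,0,0]]'
```

```text
time_s: 4.47
tool_pos: [442.7, 226.3, 88.6]
eef_rot: [0.0, 0.707, -0.707, 0.0]
wrist_force: [0.2, -0.1, 3.7]
width: 0.2
time_s: 4.72
tool_pos: [442.7, 226.4, 86.1]
eef_rot: [0.0, 0.707, -0.707, 0.0]
wrist_force: [-0.8, -1.0, 7.8]
width: -0.2
```

```bash
python3 -m pendant '[[0,0,1.5,0,0,0,0],[0,0,0,0,0,0,0]]'; python3 - <<'E'
from h import *
d=cam('wrist'); cv2.imwrite('pics/w3.png',d['img'])
E
python3 -m pendant '[[0,0,-8,0,0,0,0],[0,0,-20,0,0,0,0],[0,0,-30,0,0,0,0],[0,0,-40,0,0,0,0],[0,0,-20,0,0,0,0]]'; python3 - <<'E'
from h import *
d=cam('wrist'); cv2.imwrite('pics/w4.png',d['img'])
E
```

```text
time_s: 4.97
tool_pos: [442.7, 226.4, 85.8]
eef_rot: [0.001, 0.707, -0.707, 0.0]
wrist_force: [-2.4, -1.4, 19.4]
width: -0.1
time_s: 5.65
tool_pos: [442.7, 226.4, 203.3]
eef_rot: [0.001, 0.707, -0.707, 0.001]
wrist_force: [0.4, 0.5, 0.1]
width: -0.0
```

View pics/w3.png

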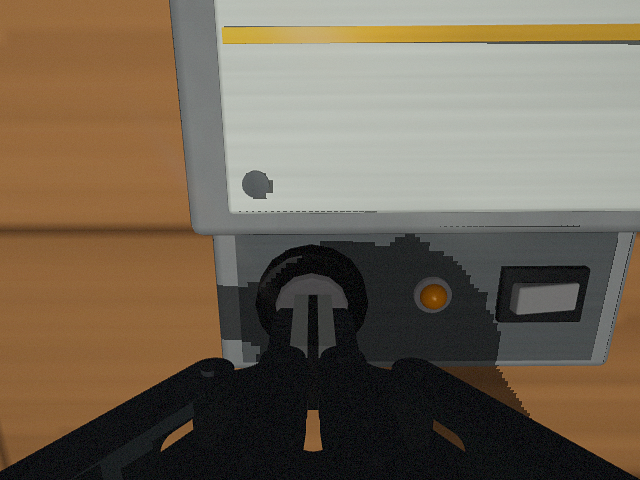

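View pics/w4.png

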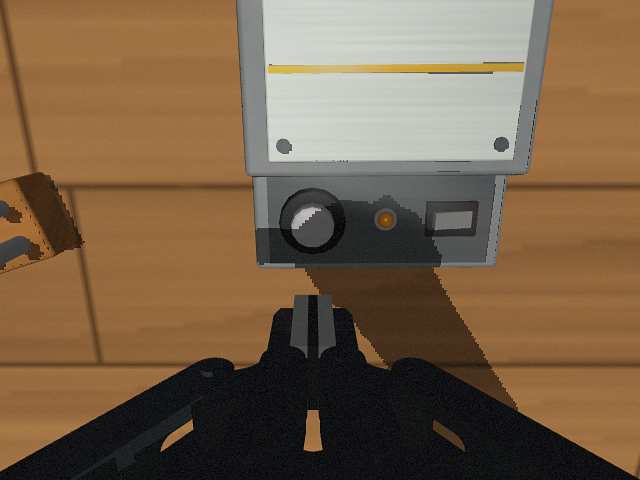

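```bash
python3 -m pendant '[[85,-15,-10,40,0,0,0],[85,-20,-10,60,0,0,0],[85,-20,-10,60,0,0,0],[85,-20,-10,60,0,0,0],[85,-11,0,60,0,0,0]]'; python3 -m pendant '[[85,0,0,60,0,0,0],[85,0,0,60,0,0,0],[85,0,0,27,0,0.096,0],[85,0,0,0,0,0.097,0],[85,0,0,0,0,0,0]]'; python3 - <<'E'
from h import *
d=cam('wrist'); cv2.imwrite('pics/w5.png',d['img']); s=robot.get_state(); print(s['tool_pos'],R.from_quat(s['eef_rot']).as_matrix().round(4))
E
```

```text
time_s: 6.32
tool_pos: [527.7, -51.3, 240.7]
eef_rot: [0.0, 0.707, -0.707, 0.0]
wrist_force: [0.7, 0.3, 0.3]
width: 85.1
time_s: 6.95
tool_pos: [526.7, -195.4, 240.1]
eef_rot: [0.067, 0.704, -0.703, -0.068]
wrist_force: [0.3, 0.8, 0.3]
width: 84.5
[ 526.8492484  -194.99699854  240.27205664] [[-0.9819 -0.0013 -0.1894]
 [ 0.1894  0.0014 -0.9819]
 [ 0.0016 -1.     -0.0011]]
```

View pics/w5.png

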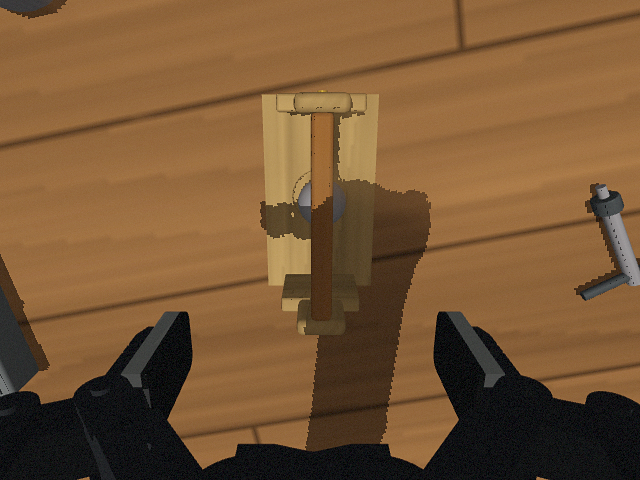

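```bash
cat > m.py <<'E'
from h import *
d=cam('wrist'); P=pts(d); hsv=cv2.cvtColor(d['img'],cv2.COLOR_BGR2HSV)
sel=((P[...,2]>94)&(P[...,2]<108)).astype(np.uint8); sel[:,:280]=0; sel[:,370:]=0
m=cv2.inRange(hsv,(0,160,40),(15,255,255))//255*sel
c=max(cv2.findContours(m,cv2.RETR_EXTERNAL,cv2.CHAIN_APPROX_NONE)[0],key=cv2.contourArea)
Q=np.array([ray(d,*p,101)[:2] for p in c[:,0]],np.float32); r=cv2.minAreaRect(Q); print(r,cv2.boundingRect(c))
s=robot.get_state(); M=R.from_quat(s['eef_rot']).as_matrix(); print(s['tool_pos'])
t=np.r_[r[0],98]; print('tool shift',(M.T@(t-s['tool_pos'])).round(1))
E
python3 m.py
```

```text
((528.959716796875, -200.57049560546875), (13.117775917053223, 135.22769165039062), 79.0416030883789) (312, 113, 23, 208)
[ 526.94930611 -194.92165898  240.52248843]
tool shift [ -3.2 142.5   5.3]
```

```bash
python3 -m pendant '[[85,-3,20,5.3,0,0,0],[85,0,40,0,0,0,0],[85,0,40,0,0,0,0],[85,0,30,0,0,0,0],[85,0,10,0,0,0,0]]'; python3 -m pendant '[[85,0,0,0,0,0,0],[85,0,0,0,0,0,0]]'; python3 m.py;  python3 - <<'E'
from h import *
d=cam('wrist'); cv2.imwrite('pics/w6.png',d['img'])
E
```

```text
time_s: 7.68
tool_pos: [527.9, -200.8, 99.3]
eef_rot: [0.066, 0.704, -0.703, -0.069]
wrist_force: [-0.1, 0.2, 0.8]
width: 84.9
time_s: 7.92
tool_pos: [529.8, -202.5, 102.5]
eef_rot: [-0.069, -0.704, 0.704, 0.067]
wrist_force: [0.1, -0.7, -0.4]
width: 85.1
((543.5761108398438, -203.1365203857422), (13.50269603729248, 105.9300308227539), 79.02728271484375) (286, 141, 48, 310)
[ 529.76466802 -202.49584799  102.51085941]
tool shift [-13.7   4.6  -2. ]
```

View pics/w6.png

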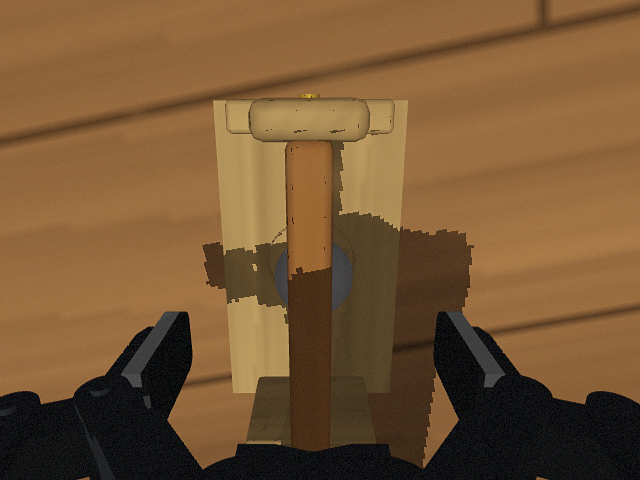

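```bash
python3 -m pendant '[[85,0,4.5,-1.9,0,0,0],[40,0,0,0,0,0,0],[25,0,0,0,0,0,0],[20,0,0,0,0,0,0],[20,0,0,0,0,0,0]]' 60; python3 -m pendant '[[0,0,0,0,0,0,0],[0,0,0,0,0,0,0],[0,0,0,0,0,0,0],[0,0,0,0,0,0,0]]' 60
```

```text
time_s: 8.65
tool_pos: [529.1, -200.5, 96.6]
eef_rot: [0.068, 0.704, -0.704, -0.068]
wrist_force: [0.0, -0.1, -0.4]
width: 20.1
time_s: 9.15
tool_pos: [529.1, -200.8, 96.6]
eef_rot: [-0.068, -0.704, 0.704, 0.068]
wrist_force: [-0.2, -1.5, -1.0]
width: 13.2
```

Gripped (13.2 mm against a 14 mm bar). A slow lift.

```bash
python3 -m pendant '[[0,0,-2,0,0,0,0],[0,0,-4,0,0,0,0],[0,0,-6,0,0,0,0],[0,0,-6,0,0,0,0],[0,0,-4,0,0,0,0]]'; python3 -m pendant '[[0,0,-4,0,0,0,0],[0,0,-2,0,0,0,0],[0,0,0,0,0,0,0]]'; python3 - <<'E'
from h import *
d=cam('wrist'); cv2.imwrite('pics/w7.png',d['img']); d=cam('scene'); cv2.imwrite('pics/s7.png',cv2.resize(d['img'][100:300,150:450],None,fx=2.5,fy=2.5))
E
```

```text
time_s: 9.78
tool_pos: [529.3, -200.5, 119.2]
eef_rot: [-0.068, -0.704, 0.704, 0.068]
wrist_force: [0.2, -0.2, -4.9]
width: 13.3
time_s: 10.15
tool_pos: [529.1, -200.4, 124.7]
eef_rot: [0.068, 0.704, -0.704, -0.068]
wrist_force: [-0.2, 0.0, -4.6]
width: 13.1
```

View pics/w7.png

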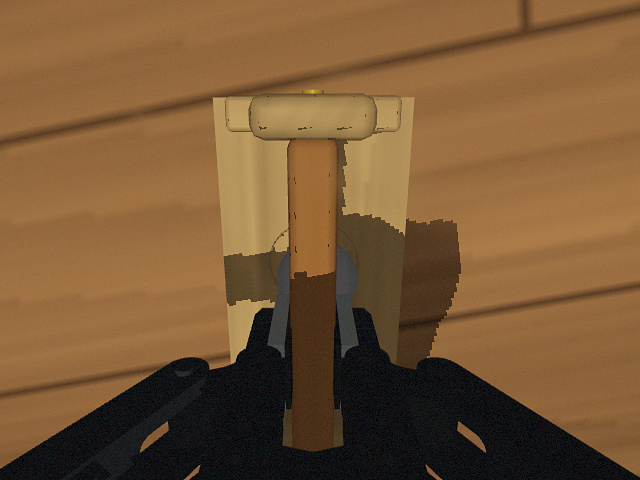

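View pics/s7.png

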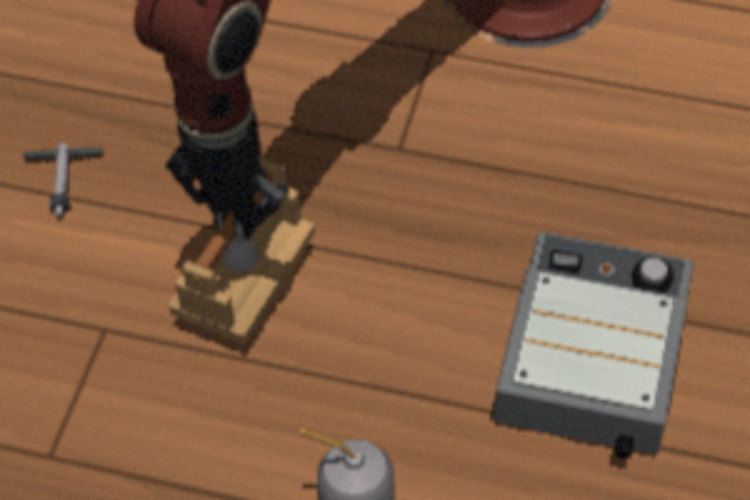

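```bash
python3 -m pendant '[[0,0,-5,0,0,0,0],[0,0,-10,0,0,0,0],[0,0,-14,0,0,0,0],[0,0,-16,0,0,0,0],[0,0,-16,0,0,0,0]]'; python3 -m pendant '[[0,0,-16,-3,0,0,0],[0,1,-14,-6,0,0,0],[0,1,-12,-10,0,0,0],[0,2,-8,-14,0,0,0],[0,2,-4,-18,0,0,0]]'; python3 -m pendant '[[0,3,0,-20,0,0,0],[0,3,0,-22,0,0,0],[0,3,0,-22,0,0,0],[0,3,0,-22,0,0,0],[0,3,0,-22,0,0,0]]';  python3 -m pendant '[[0,3,0,-22,0,0,0],[0,3,0,-22,0,0,0],[0,3,0,-22,0,0,0],[0,3,0,-22,0,0,0],[0,3,0,-22,0,0,0]]'
```

```text
time_s: 10.88
tool_pos: [529.3, -200.5, 187.2]
eef_rot: [-0.069, -0.704, 0.704, 0.068]
wrist_force: [-0.1, -0.1, -5.0]
width: 13.3
time_s: 11.5
tool_pos: [533.1, -147.9, 240.0]
eef_rot: [0.068, 0.704, -0.704, -0.068]
wrist_force: [0.1, -0.7, -3.3]
width: 13.1
time_s: 12.12
tool_pos: [538.5, -38.1, 239.0]
eef_rot: [0.067, 0.704, -0.704, -0.068]
wrist_force: [-0.1, 0.1, -4.1]
width: 13.0
time_s: 12.75
tool_pos: [544.6, 72.7, 238.9]
eef_rot: [0.067, 0.704, -0.704, -0.068]
wrist_force: [-0.1, 0.1, -4.2]
width: 13.0
```

```bash
python3 -m pendant '[[0,2.5,0,-22,0,0,0],[0,2.5,0,-22,0,0,0],[0,2,0,-20,0,0,0],[0,2,0,-16,0,0,0],[0,1,0,-12,0,0,0]]'; python3 -m pendant '[[0,1,0,-8,0,0,0],[0,0.5,0,-5,0,0,0],[0,0.4,0,-3,0,0,0],[0,0,0,0,0,0,0],[0,0,0,0,0,0,0]]'; python3 - <<'E'
from h import *
s=robot.get_state(); M=R.from_quat(s['eef_rot']).as_matrix(); print(s['tool_pos'],M.round(4)); print((M.T@(np.array([553.6,181.5,80+96.6])-s['tool_pos'])).round(1))
for n in ['wrist','scene']:
  d=cam(n); cv2.imwrite(f'pics/{n}8.png',d['img'] if n=='wrist' else cv2.resize(d['img'][100:300,250:550],None,fx=2.5,fy=2.5))
E
```

```text
time_s: 13.38
tool_pos: [553.1, 163.8, 239.4]
eef_rot: [-0.068, -0.704, 0.704, 0.068]
wrist_force: [0.2, -0.1, -3.5]
width: 13.1
time_s: 14.0
tool_pos: [554.6, 178.1, 239.7]
eef_rot: [-0.068, -0.704, 0.704, 0.068]
wrist_force: [-0.5, -0.0, -3.3]
width: 12.8
[554.55750643 178.11779657 239.65334126] [[-9.812e-01  0.000e+00 -1.928e-01]
 [ 1.928e-01 -4.000e-04 -9.812e-01]
 [-1.000e-04 -1.000e+00  4.000e-04]]
[ 1.6 63.1 -3.2]
```

View pics/wrist8.png

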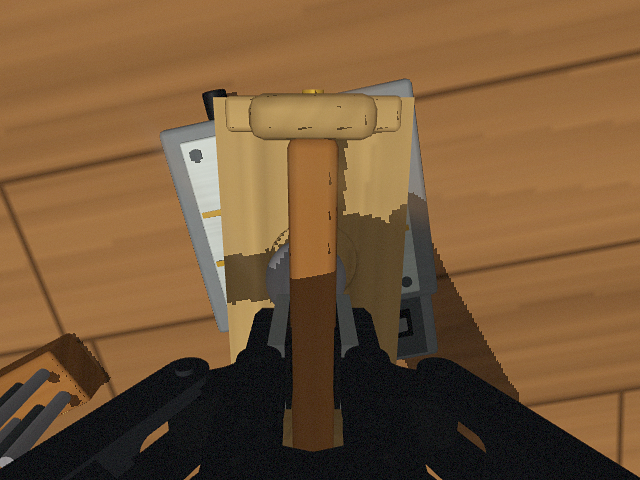

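View pics/scene8.png

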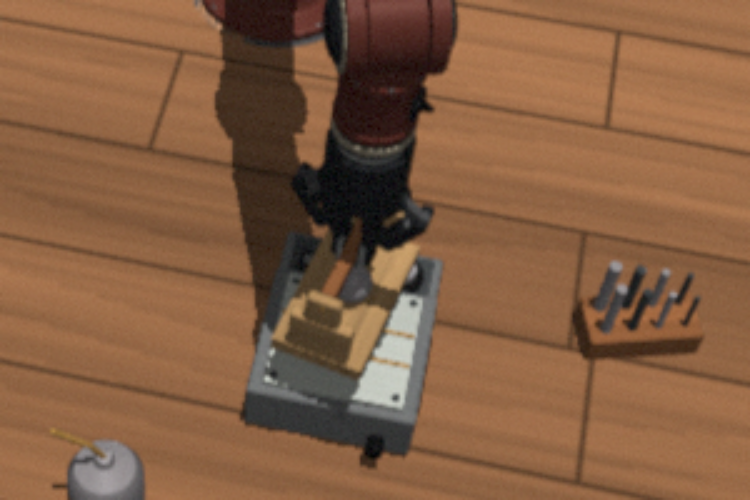

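```bash
python3 -m pendant '[[0,0.8,3,-1.6,0,0,0],[0,0.8,6,-1.6,0,0,0],[0,0,9,0,0,0,0],[0,0,10,0,0,0,0],[0,0,9,0,0,0,0]]'; python3 -m pendant '[[0,0,6,0,0,0,0],[0,0,4,0,0,0,0],[0,0,2,0,0,0,0],[0,0,0,0,0,0,0],[0,0,0,0,0,0,0]]'; python3 - <<'E'
from h import *
s=robot.get_state(); M=R.from_quat(s['eef_rot']).as_matrix(); print(s['tool_pos'],s['wrist_force'],(M.T@(np.array([553.6,181.5,80+96.6])-s['tool_pos'])).round(1))
for n in ['wrist','scene']:
  d=cam(n); cv2.imwrite(f'pics/{n}9.png',d['img'] if n=='wrist' else cv2.resize(d['img'][100:300,250:550],None,fx=2.5,fy=2.5))
E
```

```text
time_s: 14.72
tool_pos: [553.3, 182.0, 201.6]
eef_rot: [-0.068, -0.704, 0.704, 0.068]
wrist_force: [-0.5, -0.4, -4.1]
width: 13.2
time_s: 15.35
tool_pos: [553.7, 182.3, 190.9]
eef_rot: [0.068, 0.704, -0.704, -0.068]
wrist_force: [-0.4, -0.0, -4.0]
width: 13.1
[553.70735483 182.27112799 190.93808277] [-0.41819485 -0.04001575 -3.96671403] [-0.  14.3  0.8]
```

View pics/wrist9.png

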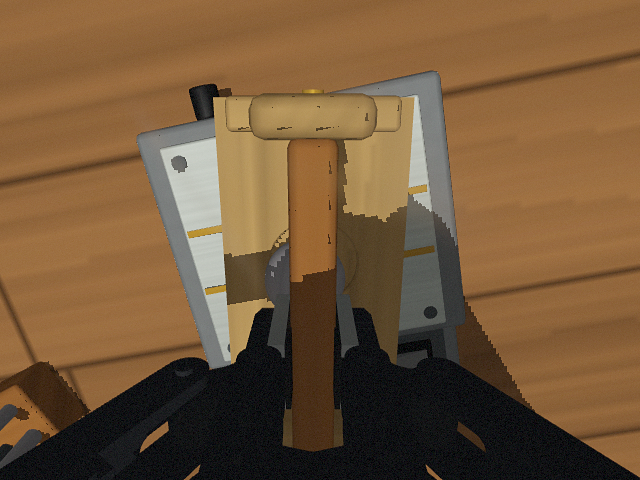

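View pics/scene9.png

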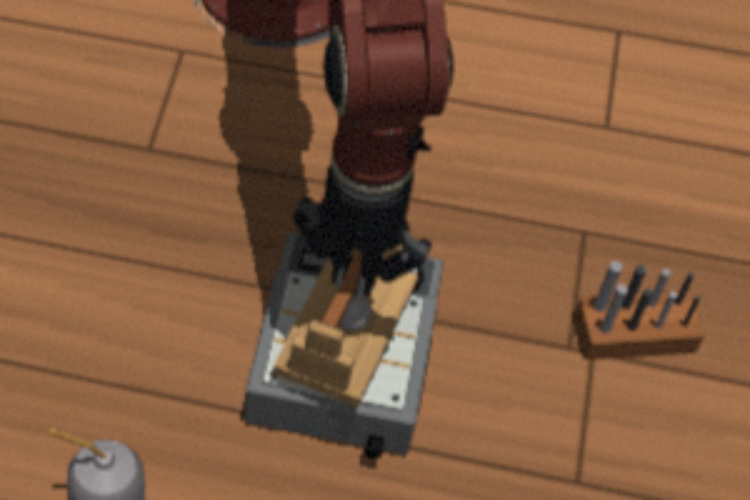

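```bash
python3 -m pendant '[[0,0,-2,0,0,0,0],[0,0,-4,0,0,0,0],[0,0,-6,0,0,0,0],[0,0,-6,0,0,0,0],[0,0,-6,0,0,0,0]]'; python3 -m pendant '[[0,0,-6,0,0,0,0],[0,0,-6,0,0,0,0],[0,0,-6,0,0,0,0],[0,0,-6,0,0,0,0],[0,0,-6,0,0,0,0]]'; python3 -m pendant '[[0,0,-6,0,0,0,0],[0,0,-6,0,0,0,0],[0,0,-6,0,0,0,0],[0,0,-6,0,0,0,0],[0,0,-6,0,0,0,0]]'; python3 -m pendant '[[0,0,-6,0,0,0,0],[0,0,-6,0,0,0,0],[0,0,-6,0,0,0,0],[0,0,-6,0,0,0,0],[0,0,-6,0,0,0,0]]'; python3 -m pendant '[[0,0,-6,0,0,0,0],[0,0,-6,0,0,0,0],[0,0,-6,0,0,0,0],[0,0,-4,0,0,0,0],[0,0,-2,0,0,0,0]]'; python3 -m pendant '[[0,0,0,0,0,0,0],[0,0,0,0,0,0,0],[0,0,0,0,0,0,0],[0,0,0,0,0,0,0]]'
python3 - <<'E'
from h import *
s=robot.get_state(); M=R.from_quat(s['eef_rot']).as_matrix(); print(s['tool_pos']-[553.6,181.5,176.6],M[:,1],abs(s['qd']).max())
for n in ['wrist','scene']:
  d=cam(n); cv2.imwrite(f'pics/{n}10.png',d['img'] if n=='wrist' else cv2.resize(d['img'][60:300,200:560],None,fx=2.2,fy=2.2))
E
```

```text
time_s: 16.08
tool_pos: [553.6, 182.2, 215.2]
eef_rot: [0.068, 0.704, -0.704, -0.068]
wrist_force: [-0.2, -0.3, -3.3]
width: 13.1
time_s: 16.7
tool_pos: [553.5, 182.2, 245.0]
eef_rot: [0.068, 0.704, -0.704, -0.068]
wrist_force: [-0.7, 0.1, -3.9]
width: 13.2
time_s: 17.32
tool_pos: [553.5, 182.2, 275.0]
eef_rot: [0.068, 0.704, -0.704, -0.068]
wrist_force: [-0.3, 0.2, -4.4]
width: 13.5
time_s: 17.95
tool_pos: [553.5, 182.2, 305.0]
eef_rot: [0.068, 0.704, -0.704, -0.068]
wrist_force: [0.4, 1.0, -3.3]
width: 13.4
time_s: 18.58
tool_pos: [553.6, 182.2, 328.9]
eef_rot: [0.068, 0.704, -0.704, -0.068]
wrist_force: [0.4, 0.1, -3.6]
width: 13.1
time_s: 19.08
tool_pos: [553.5, 182.2, 328.5]
eef_rot: [-0.068, -0.704, 0.704, 0.068]
wrist_force: [-0.8, 0.2, -3.8]
width: 12.7
[-1.41299250e-01  6.99515134e-01  1.51891911e+02] [-2.50282087e-04 -2.95149755e-05 -9.99999968e-01] 0.0028974201640111436
```

View pics/wrist10.png

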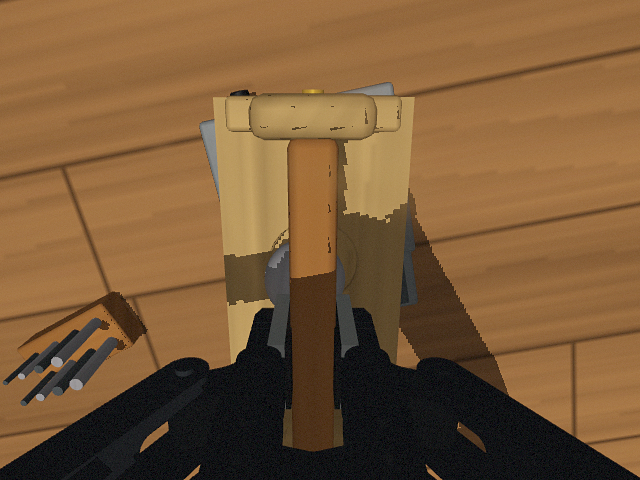

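View pics/scene10.png

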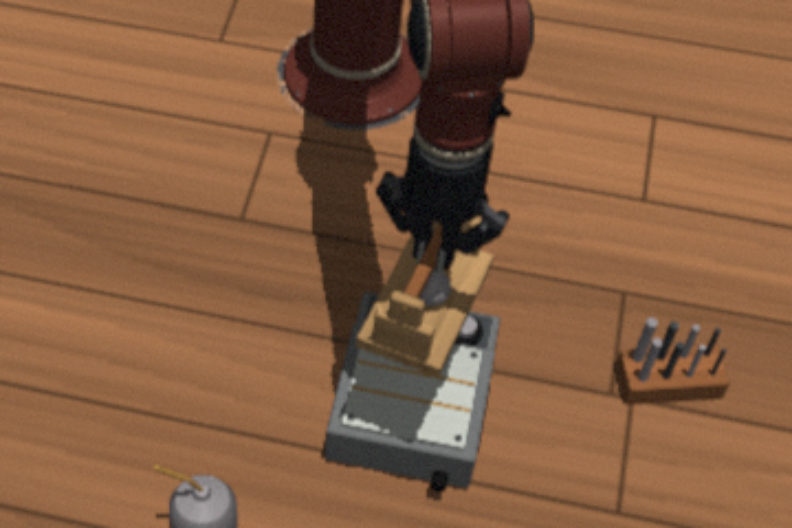

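The tray is held level about 152 mm above the plate. The ball is in its pocket, at about (305, 275) in the wrist picture, and the tray looks unchanged in the grip. Handing in.

```bash
python3 -c "
from station import robot
print(robot.close_job())"
```

```text
the job is handed in; nothing more can be done
None
```

The job is done and handed in at about 19 s. The hand-in reports no verdict, so what follows rests on my own readings.

- **Button:** I pressed it with shut fingers. The force passed 5 N and the tool stopped moving at up to 19 N, so it was fully down. I then let go, and the cap looked sprung back in the wrist picture.
- **Tray:** I gripped the handle bar at 60 N and carried the tray level to about 14 mm above the middle of the pole plate. I then drew it straight up at about 48 mm/s.
- **Last checks:**
  - The underside was about 152 mm above the plate and less than 1 mm off its middle by tool position.
  - The tool was within 0.001 rad of vertical and the arm was still.
  - The last pictures show the ball in its pocket, and the drill stand and oil can where they were. The chuck key was out of view, but nothing went near it.
- **Disagreements:**
  - After fast rows the arm ended up to 4 mm from where I had sent it. I measured again and corrected this each time.
  - Wrist force while holding read 3.3 to 5.0 N against the expected 4.4 N, with no sign of slipping.

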